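Hold a corner cleat home in a half-built tray for pinning

ROBOT

A 6-joint arm with a two-finger parallel gripper is mounted at the origin on a cart in front of the work surface, level with it; the furniture and walls round the work are solid. World frame = base frame: x ahead of the robot, y to its left, z up, the work surface at z = 0. Lengths are in m, angles in rad, forces in N, time in s.
With the tool pointing down it reaches from about 0.375 to 0.9 m from the base axis. Payload 3.1 kg.
Tool frame: the origin (TCP) lies between the finger pads; the fingertips stand 11 mm ahead of it and the grasp point (between the pads) lies 8 mm behind it (bot.nose_length is the distance from the TCP to the fingertips, in m); z points along the fingers, y is the direction in which the jaws open and shut (so a half turn about z gives the same grasp; the last joint's range is limited). The gripper opens to 85 mm and grips with 20 to 120 N. Pads are 22 mm wide; open, the fingers measure 114 mm over their backs; the gripper's body (76 mm by 85 mm) begins 54 mm behind the grasp point. The pads swing forward as they close: fully open they stand 13 mm farther back than shut.
Start: joints at [1.012, 0.527, 1.433, -0, 1.181, -0.178], TCP at [0.232, 0.58, 0.242] pointing down, gripper open.
Joint ranges: [-3.08, 3.08], [-0.75, 2.2], [0.22, 2.44], [-1.43, 4.57], [0, 2.65], [-2.85, 2.85]. Speed limits (rad/s): [2.79, 2.79, 3.14, 3.14, 3.14, 3.14].

INTERFACE

Orientations are given as a unit quaternion [w, x, y, z].
In Python, from rig import bot, vision, job gives the robot as it stands.
- The arm moves only by the shell command python3 -m crank 'ROWS' [OPENING]. ROWS is JSON, a list of rows, each a list of 2 entries, a list of its own where there are three numbers: the shift along the tool's x, y, z in m, then the turn, a rotation vector about the tool's x, y, z in rad. A call has exactly 10 rows; each row is the pose to reach, as a shift and turn from the pose commanded when the call began, along the tool's axes at that moment; what a row does not reach only later rows make up. A row lasts 1/8 s, in which the tool goes at most 62.5 mm and 10.7 degrees, less where a joint would pass 70% of its speed; a pose out of reach is approached as far as the arm can. A call with a gripper value outside its range is refused whole. OPENING is the finger opening in m, from 0 to 0.0854, set as the call begins (- or left out, the last holds). The fingers move at their own pace and stop on an object; the grip force is fixed at half the most. Time passes only in rows, so rows that repeat a pose let the fingers close, or fill a call up. It gives the time, the measured TCP pose, the force and the opening at its end, in the units of the state.
- bot.sense(): the state, without advancing time (a new reading comes with each control period).
- vision.get_image(name): name is "side" or "top" or "wrist"; returns the picture (420x560x3 uint8, red, green, blue); there is no depth.
- vision.calibration(name): a dict with "fovy" (degrees; the focal length in pixels is half the picture's height over the tangent of half this angle, whatever the lens; pixels are square), "cx", "cy" (the principal point, pixels), "eye" and "rotation" of the camera in the world; the wrist camera has in their place "mount" (4x4, takes a point from camera to tool coordinates, whose origin is the TCP and whose axes are the flange's). Camera axes: x right, y down, z forward; pixel columns grow to the right and rows downward; lengths in m; the calibration is good to about 2 mm. A picture is of the moment at which its call begins: read the wrist's pose just before it. calibration takes no time and is no camera call.
- job.close_job(): hands the job in, once; it reports no verdict.
The state is a dict: "t": time; "qpos": joint angles; "dq": joint speeds; "joint_efforts": joint torques, N m; "eef_pos": TCP position; "ee_rot": TCP orientation; "ft_force": force on the tool from outside, world axes, zero at the start; "ft_torque": the same for the moment, N m; "opening": finger opening in m.
Only numpy, scipy, OpenCV 4.12 (cv2) and the standard library are available. Lean on these libraries where they do the work, as an engineer would, in place of code of your own. Each camera call takes 0.05 s, during which the arm holds its last target.

TASK

Lift the short bevelled wooden cleat into the half-built plywood tray, bevel up and facing the open front, and bring it home in the corner: down flat on the tray floor, back flush against the far side, and its end butted against the corner post. Then keep it there with one slanting push on the cleat, about 12 N towards the far side and about as much down at the same time, and finish while still holding that push so that a colleague can pin it. Be gentle, the tray is only tacked together: none of its panels nor the post may ever get 40 N, and leave the other things on the table where they are.

Things in the scene. Friction and masses are not known exactly. Their poses are not given: they have to be found in the camera images.
- cleat: workpiece, loose: pale wooden strip 64 mm long (y), 34 x 34 mm (x, z), 45 g, one long edge planed to a 45 degree bevel. Origin under its middle. Back face x=+17; near face x=-17, upright to z=14, then the bevel rises to x=+3, z=34; flat top x=+3..+17. Gripped by its end faces, 64 mm apart. Starts on the table, bevel up and towards the robot, turned up to 29 degrees
- cleat_bevel (a point): the middle of the cleat's sloping bevel face, at x = -7, y = 0, z = 24 mm in the cleat's frame; a good place to push
- strip: a longer, thinner plain square wooden strip, 95 mm (y) x 26 x 26 mm, no bevel, loose, origin under its middle; not wanted, leave it. It and the cleat lie on the right part of the table, either one nearer to the robot
- tray: half-built plywood tray on a thin black mat; it cannot move. Origin on the table under its middle, x to its far side, y to its left end, turned up to 17 degrees. Open to front and right. A cleat of the same shape is already pinned along its left end, x -12..52, y 107..141 mm, 34 mm high. Home for the loose cleat: origin at x=69, y=75, z=12 mm in this frame, axes parallel
- tray_floor: the tray's floor, plywood 190 x 300 mm, x -95 to +95, y -150 to +150 in the tray's frame, its upper face 12 mm above the table; frame as the tray's; sanded, friction about 0.35
- tray_side: the tray's far side, an upright plywood panel 9 mm thick along the whole tray, its inner face at x = +86 mm in the tray's frame, its top 72 mm above the table; frame as the tray's; friction about 0.35
- tray_end: the tray's left end, an upright plywood panel 9 mm thick, its inner face at y = +141 mm in the tray's frame, its top 72 mm above the table; frame as the tray's
- tray_post: corner post, a square upright wooden block in the tray's far left corner, x 52 to 86, y 107 to 141 mm in the tray's frame, its top 72 mm above the table; the cleat's left (+y) end butts against its right face at y = 107 mm; frame as the tray's
- tape: roll of brown tape lying flat, 96 mm across, 48 mm high, origin under its middle; bystander
- label_roll: roll of white labels lying flat, 68 mm across, 32 mm high, origin under its middle; bystander
- stamp: hand stamp standing on its wooden foot, 27 x 52 mm, 70 mm high, origin under its middle; bystander
Not all that is in view belongs to the job. Leave any purple look-alike of the cleat alone.

How it is judged:
On the way, in this order (a step that is already met when the one before it is completed fails the run):
1. the cleat is lifted clear of the table and of the tray floor (height (world z) of cleat above 0.022 m), for 0.1 s.
2. the cleat lies on the tray floor, bevel up, in the far half of the tray (z of cleat in the frame of tray between 0.009 and 0.0155 m and angle between cleat's own z axis and vertical below 0.1 rad and x of cleat in the frame of tray above 0 m and y of cleat in the frame of tray above -0.13 m and contact force between cleat and tray_floor above 0.1 N), for 0.1 s.
At the end, for the whole second after the job is handed in: The robot still pushes: cleat on far side 2 to 25 N and cleat on tray floor 2 to 25 N, both through the last second. Cleat at rest, bevel up and to the front, within 3 mm of far side and post and 2.5 mm of the floor, square and level to 0.05 rad (x of cleat in the frame of tray between 0.066 and 0.072 m and y of cleat in the frame of tray between 0.072 and 0.078 m and z of cleat in the frame of tray between 0.009 and 0.0145 m and angle between the y axis of cleat and the y axis of tray, either way round below 0.05 rad and x of cleat_bevel in the frame of tray below 0.066 m and angle between cleat's own z axis and vertical below 0.05 rad and contact force between cleat and tray_side between 2 and 25 N and contact force between cleat and tray_floor between 2 and 25 N and contact force between any of the fingers, the arm and cleat above 4 N and linear speed of cleat below 0.01 m/s); the arm keeps its last pose, push and grip.
It fails at once if a part of the tray gets more than 40 N from the cleat (contact force between cleat and tray_side above 40 N or contact force between cleat and tray_floor above 40 N or contact force between cleat and tray_post above 40 N or contact force between cleat and tray_end above 40 N).
It fails at once if the robot knocks the tray with more than 40 N (contact force between any of the fingers, the arm and tray above 40 N).
It fails at once if one of the other things on the table is moved by more than 30 mm (distance of any of strip, tape, label_roll, stamp from where it was at the start of the episode above 0.03 m).
It also fails if it takes over 72 s, if anything falls off the work surface, if the arm or the gripper's body presses on something with over 40 N, if the wrist force passes 120 N, or if a joint passes its speed limit or range.

## Working session

There is one attempt and no reset: what is moved stays moved. The work goes in short steps, Python scripts to look and compute and a shell command to move; the robot and the scene stay as the last step left them, time stands still between calls to the robot, and variables do not carry over. Pictures are saved under pics/ and viewed, and the job is handed in when it is done.

```bash
ls; mkdir -p pics; python3 - <<'E'
from rig import bot, vision, job
import cv2,json
s=bot.sense();print(s['t'],s['eef_pos'],s['ee_rot'],s['opening'],bot.nose_length)
for n in ('top','side','wrist'):
    c=vision.calibration(n);print(n,c)
for n in ('top','side'):
    cv2.imwrite(f'pics/{n}0.png',vision.get_image(n)[:,:,::-1])
E
```

```text
pics
0.0 [0.23129946 0.5798585  0.24129892] [-4.05193934e-04  1.88750847e-01  9.82024358e-01 -1.05581654e-03] 0.08524285124201711 0.011
top {'fovy': 51.542724911842114, 'cx': 277.7179751268998, 'cy': 212.57330330251136, 'eye': array([0.37513531, 0.03900682, 1.29350609]), 'rotation': array([-0.04293393,  0.70831104, -0.703085  ,  0.04608284])}
side {'fovy': 48.60775856462955, 'cx': 274.58491877775873, 'cy': 209.18718882921615, 'eye': array([ 0.26624995, -1.06433704,  0.89144562]), 'rotation': array([-0.44723661,  0.8863279 , -0.11064066,  0.04648565])}
wrist {'fovy': 63.06619611291243, 'cx': 284.4377239113142, 'cy': 209.6451350954024, 'mount': array([[-6.01750534e-05, -9.60828771e-01, -2.77142689e-01,
         7.11804085e-02],
       [ 9.99999783e-01, -2.39717322e-04,  6.13951823e-04,
        -5.49815765e-05],
       [-6.56338479e-04, -2.77142592e-01,  9.60828576e-01,
        -1.31084144e-01],
       [ 0.00000000e+00,  0.00000000e+00,  0.00000000e+00,
         1.00000000e+00]])}
```

View pics/top0.png

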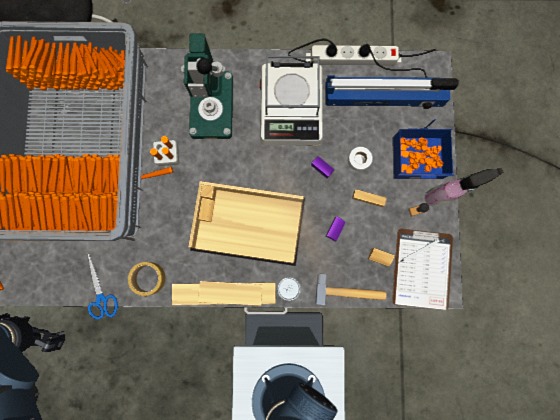

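View pics/side0.png

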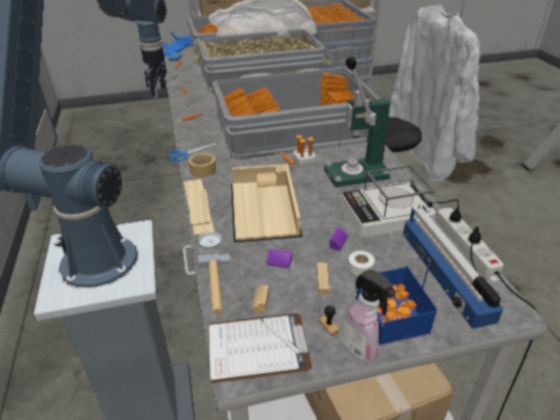

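Wooden candidates on the right: top (369,198), longer and thin, looks like the strip. Top (381,257), short, looks like the cleat. The purple pieces at (322,166) and (335,228) are look-alikes. I'll confirm with enlarged crops.

```bash
python3 - <<'E'
import cv2,numpy as np
t=cv2.imread('pics/top0.png');s=cv2.imread('pics/side0.png')
a=cv2.resize(t[175:285,340:440],None,fx=4,fy=4,interpolation=cv2.INTER_CUBIC)
b=cv2.resize(s[250:340,235:350],None,fx=3,fy=3,interpolation=cv2.INTER_CUBIC)
b=cv2.copyMakeBorder(b,0,a.shape[0]-b.shape[0],0,0,cv2.BORDER_CONSTANT)
cv2.imwrite('pics/crop1.png',np.hstack([a,b]))
a=cv2.resize(t[170:280,180:315],None,fx=5,fy=5,interpolation=cv2.INTER_CUBIC)
cv2.imwrite('pics/crop2.png',a)
E
```

```text
(no output)
```

View pics/crop1.png

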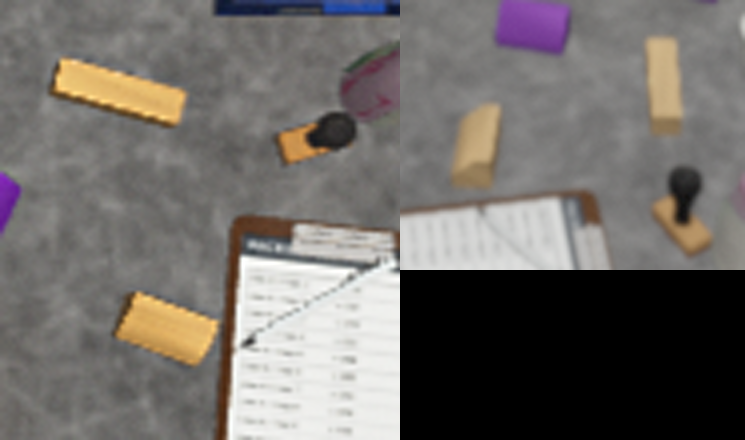

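View pics/crop2.png

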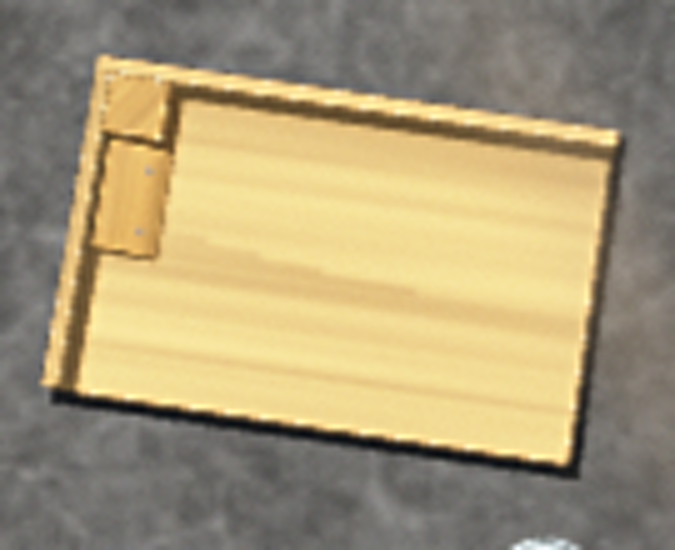

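```bash
cat > h.py <<'E'
import numpy as np, cv2
from scipy.spatial.transform import Rotation as R
from rig import bot, vision, job
def rot(q): return R.from_quat([q[1],q[2],q[3],q[0]]).as_matrix()
def cam(n):
    c=vision.calibration(n); f=210/np.tan(np.radians(c['fovy']/2))
    K=np.array([[f,0,c['cx']],[0,f,c['cy']],[0,0,1]])
    if 'mount' in c:
        s=bot.sense(); T=np.eye(4);T[:3,:3]=rot(s['ee_rot']);T[:3,3]=s['eef_pos']; M=T@c['mount']
        return K,M[:3,3],M[:3,:3]
    return K,c['eye'],rot(c['rotation'])
def ray(C,uv,z):
    K,e,Rm=C; d=Rm@np.linalg.solve(K,[uv[0],uv[1],1.]); return e+d*(z-e[2])/d[2]
def proj(C,p):
    K,e,Rm=C; q=K@(Rm.T@(np.asarray(p)-e)); return q[:2]/q[2]
E
python3 - <<'E'
from h import *
t=cv2.imread('pics/top0.png');C=cam('top')
print(C, proj(C,[0.2313,.58,.2413]))
hsv=cv2.cvtColor(t,cv2.COLOR_BGR2HSV)
m=((hsv[...,0]>8)&(hsv[...,0]<32)&(hsv[...,1]>70)&(hsv[...,2]>90)).astype(np.uint8)
cs,_=cv2.findContours(m,cv2.RETR_EXTERNAL,cv2.CHAIN_APPROX_NONE)
for c in cs:
    a=cv2.contourArea(c)
    if a<80: continue
    x,y,w,h=cv2.boundingRect(c)
    if not(180<x<440 and 140<y<280): continue
    r=cv2.minAreaRect(c); b=cv2.boxPoints(r)
    print(a,(x,y,w,h),'rect',np.round(r[0],1),np.round(r[1],1),r[2]);print(np.round(b,1).tolist()); print(cv2.approxPolyDP(c,2.0,True)[:,0].tolist())
    print([np.round(ray(C,p,.02),3).tolist() for p in b])
E
```

```text
(array([[434.96054374,   0.        , 277.71797513],
       [  0.        , 434.96054374, 212.5733033 ],
       [  0.        ,   0.        ,   1.        ]]), array([0.37513531, 0.03900682, 1.29350609]), array([[ 0.00709571, -0.9920487 ,  0.12565437],
       [-0.99996277, -0.00765632, -0.00397916],
       [ 0.00490957, -0.12562146, -0.9920661 ]])) [ 45.21951757 327.6113089 ]
265.5 (369, 248, 26, 19) rect [381.4 256.8] [23.8 12.9] 19.98310661315918
[[368.1000061035156, 258.79998779296875], [372.5, 246.6999969482422], [394.79998779296875, 254.8000030517578], [390.3999938964844, 267.0]]
[[372, 248], [369, 259], [388, 266], [394, 255]]
[[0.403, -0.23, 0.02], [0.438, -0.244, 0.02], [0.415, -0.309, 0.02], [0.38, -0.295, 0.02]]
292.5 (352, 189, 35, 18) rect [369.  197.7] [33.4 10.4] 15.255120277404785
[[351.5, 198.3000030517578], [354.29998779296875, 188.3000030517578], [386.5, 197.10000610351562], [383.79998779296875, 207.10000610351562]]
[[353, 193], [354, 199], [380, 206], [384, 205], [386, 199], [357, 189]]
[[0.581, -0.185, 0.02], [0.611, -0.193, 0.02], [0.585, -0.289, 0.02], [0.555, -0.28, 0.02]]
7066.5 (188, 181, 116, 82) rect [246.2 221.7] [108.5  68.3] 8.365886688232422
[[187.60000610351562, 247.60000610351562], [197.60000610351562, 180.0], [304.8999938964844, 195.8000030517578], [294.8999938964844, 263.29998779296875]]
[[199, 182], [188, 246], [293, 262], [303, 196]]
[[0.431, 0.296, 0.02], [0.632, 0.273, 0.02], [0.587, -0.046, 0.02], [0.388, -0.017, 0.02]]
```

Cleat = top (381,257): short, with the bevel visible in the side crop. The longer square piece at (369,198) is the strip. Next is a move over the tray for a wrist view.

```bash
python3 -m crank '[[[-0.0375,-0.0346,-0.025],[0,0,0]],[[-0.075,-0.069,-0.05],[0,0,0]],[[-0.1125,-0.104,-0.08],[0,0,0]],[[-0.15,-0.138,-0.11],[0,0,0]],[[-0.1875,-0.173,-0.11],[0,0,0]],[[-0.225,-0.208,-0.11],[0,0,0]],[[-0.2625,-0.242,-0.11],[0,0,0]],[[-0.30,-0.277,-0.11],[0,0,0]],[[-0.34,-0.311,-0.11],[0,0,0]],[[-0.375,-0.346,-0.11],[0,0,0]]]' 0.0854
python3 - <<'E'
from h import *
s=bot.sense();print(s['t'],s['eef_pos'],s['ee_rot'],s['qpos'],s['ft_force'])
C=cam('wrist'); np.savez('w1.npz',K=C[0],e=C[1],R=C[2]); cv2.imwrite('pics/w1.png',vision.get_image('wrist')[:,:,::-1])
E
```

```text
t: 1.35
eef_pos: [0.4522, 0.1184, 0.3521]
ee_rot: [-0.0, 0.189, 0.982, 0.0]
ft_force: [0.1, 0.5, 0.5]
opening: 0.0856
1.35 [0.45216188 0.11843223 0.35207556] [-1.12758659e-04  1.88904080e-01  9.81995537e-01  2.72240659e-05] [ 1.63399918e-02  1.83181105e-01  1.65802377e+00  1.03252763e-04
  1.30059736e+00 -1.17439188e+00] [0.09955751 0.45304203 0.45186707]
```

View pics/w1.png

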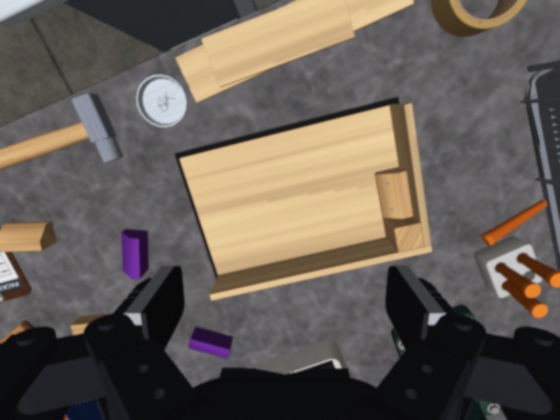

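```bash
python3 - <<'E'
from h import *
t=cv2.imread('pics/w1.png')
cv2.imwrite('pics/w1a.png',cv2.resize(t[90:210,170:300],None,fx=5,fy=5,interpolation=cv2.INTER_CUBIC)); 
cv2.imwrite('pics/w1b.png',cv2.resize(t[150:270,350:450],None,fx=5,fy=5,interpolation=cv2.INTER_CUBIC))
cv2.imwrite('pics/w1c.png',cv2.resize(t[220:310,190:350],None,fx=5,fy=5,interpolation=cv2.INTER_CUBIC))
E
```

```text
(no output)
```

View pics/w1a.png

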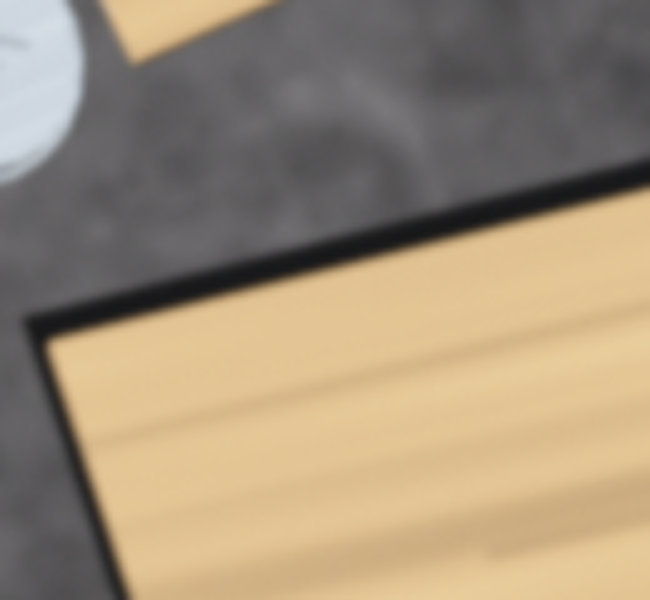

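View pics/w1b.png

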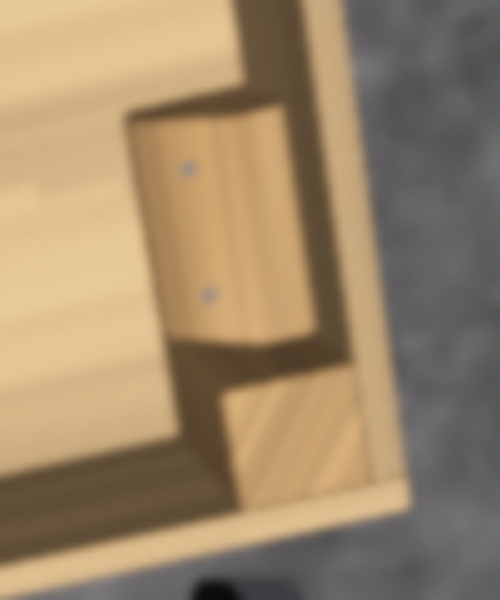

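View pics/w1c.png

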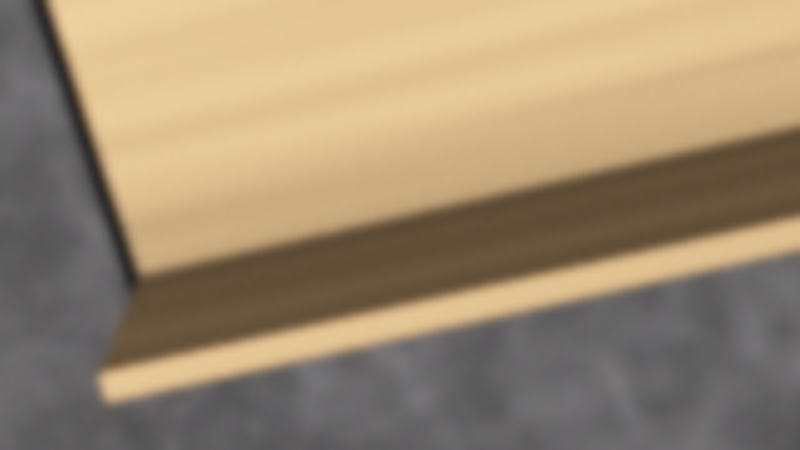

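```bash
cat >> h.py <<'E'
def rigid2(P,Q): # P local xy, Q world xy
    P=np.array(P);Q=np.array(Q);p=P.mean(0);q=Q.mean(0);H=(P-p).T@(Q-q)
    a=np.arctan2(H[0,1]-H[1,0],H[0,0]+H[1,1]);r=np.array([[np.cos(a),-np.sin(a)],[np.sin(a),np.cos(a)]])
    t=q-r@p;return a,t,(Q-(P@r.T+t))
E
python3 - <<'E'
from h import *
d=np.load('w1.npz');C=(d['K'],d['e'],d['R'])
L=[((178.6,157.6),(-95,-150,12)),((217,274.6),(86,-150,12)),((209.6,293.6),(86,-150,72)),((211.2,300.2),(95,-150,72)),((394,228.6),(52,107,72)),((397.6,252),(86,107,72)),((431.6,250.6),(95,150,72)),((385.2,237),(86,107,12))]
Q=[ray(C,uv,p[2]/1000)[:2] for uv,p in L];P=[np.array(p[:2])/1000 for _,p in L]
a,t,r=rigid2(P,Q);print('tray',np.degrees(a),t);print(np.round(r*1000,1))
# top cam cross-check corners
T=cam('top')
Rz=np.array([[np.cos(a),-np.sin(a)],[np.sin(a),np.cos(a)]])
for p in [(-95,-150,12),(95,-150,72),(95,150,72)]:
    w=Rz@(np.array(p[:2])/1000)+t;print(p,w,proj(T,[*w,p[2]/1000]))
h=Rz@[.069,.075]+t;print('home',h)
# cleat from top camera: top-back corners z34, near-bottom corners z~0.014
for uv,z in [((372,247),.034),((394.5,254.5),.034),((368.5,259),.014),((389,266.5),.014)]: print(ray(T,uv,z))
E
```

```text
tray -7.993899082980743 [0.50443178 0.1227564 ]
[[-0.2 -0. ]
 [ 0.7 -0.5]
 [-0.8  1.7]
 [ 0.2  0.7]
 [ 0.4 -0.4]
 [-0.7 -0.6]
 [-1.1 -0.5]
 [ 1.5 -0.3]]
(-95, -150, 12) [ 0.38949475 -0.01257461] [293.22257318 262.83262589]
(95, -150, 72) [ 0.5776485  -0.03899746] [303.52986013 196.10433483]
(95, 150, 72) [0.6193688 0.2580874] [199.48017541 180.86239807]
home [0.58319137 0.18743195]
[ 0.43638109 -0.23950539  0.034     ]
[ 0.41524177 -0.30410492  0.034     ]
[ 0.40219967 -0.23295985  0.014     ]
[ 0.38082466 -0.29252409  0.014     ]
```

Tray: yaw −8.0°, origin (0.504, 0.123), and both cameras agree. Cleat: about (0.409, −0.2675), yaw about −19°. Moving above the cleat.

```bash
python3 -m crank '[[[-0.0115,-0.0416,0.017],[0,0,0]],[[-0.023,-0.083,0.034],[0,0,0]],[[-0.0345,-0.125,0.051],[0,0,0]],[[-0.046,-0.1665,0.068],[0,0,0]],[[-0.0575,-0.208,0.085],[0,0,-0.01]],[[-0.069,-0.25,0.102],[0,0,-0.02]],[[-0.0805,-0.291,0.119],[0,0,-0.03]],[[-0.092,-0.333,0.136],[0,0,-0.04]],[[-0.1033,-0.3745,0.152],[0,0,-0.049]],[[-0.1033,-0.3745,0.152],[0,0,-0.049]]]' 0.0854
python3 - <<'E'
from h import *
s=bot.sense();print(s['t'],s['eef_pos'],s['ee_rot'],s['qpos'])
C=cam('wrist'); np.savez('w2.npz',K=C[0],e=C[1],R=C[2]); cv2.imwrite('pics/w2.png',vision.get_image('wrist')[:,:,::-1])
E
```

```text
t: 2.65
eef_pos: [0.4083, -0.2684, 0.199]
ee_rot: [-0.001, 0.167, 0.986, 0.0]
ft_force: [0.2, 1.0, -0.6]
opening: 0.0851
2.65 [ 0.40834735 -0.26840723  0.19903058] [-5.67475763e-04  1.66627712e-01  9.86019689e-01  2.36706093e-04] [-8.10461038e-01  4.10287453e-01  1.81374779e+00 -3.79579468e-04
  9.18749592e-01 -2.04620964e+00]
```

View pics/w2.png

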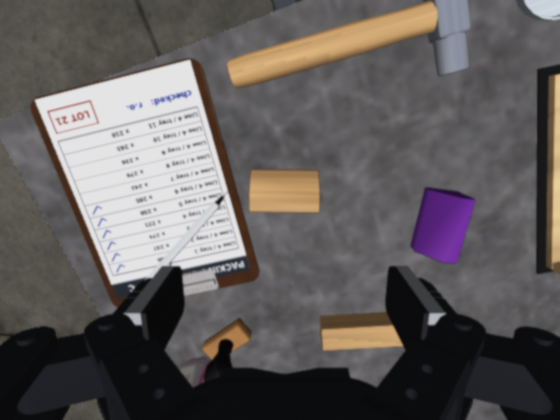

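```bash
python3 - <<'E'
from h import *
d=np.load('w2.npz');C=(d['K'],d['e'],d['R'])
t=cv2.imread('pics/w2.png')
hsv=cv2.cvtColor(t,cv2.COLOR_BGR2HSV)
m=((hsv[...,0]>8)&(hsv[...,0]<32)&(hsv[...,1]>70)&(hsv[...,2]>90)).astype(np.uint8)
m[:160]=0;m[225:]=0;m[:,:245]=0;m[:,330:]=0
c=max(cv2.findContours(m,0,1)[0],key=cv2.contourArea)
print(cv2.boundingRect(c),cv2.minAreaRect(c),cv2.approxPolyDP(c,2,True)[:,0].tolist())
cv2.imwrite('pics/w2a.png',cv2.resize(t[155:230,220:345],None,fx=6,fy=6,interpolation=cv2.INTER_CUBIC))
E
```

```text
(248, 169, 72, 44) ((283.5, 190.5), (43.0, 71.0), 90.0) [[251, 170], [248, 196], [250, 211], [319, 210], [319, 180], [316, 170]]
```

View pics/w2a.png

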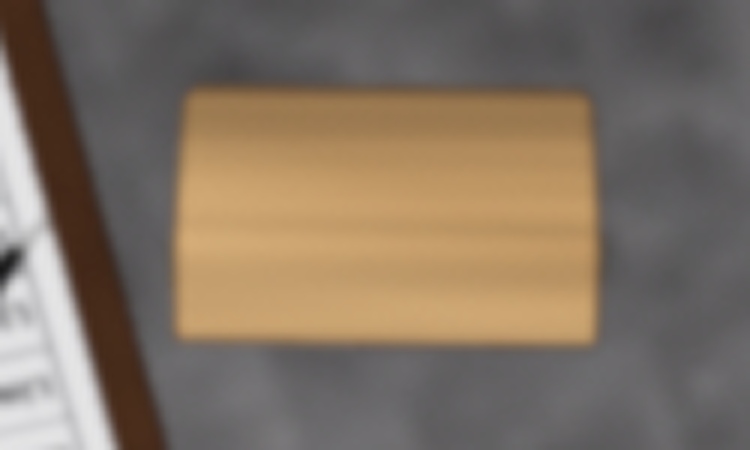

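```bash
python3 - <<'E'
from h import *
d=np.load('w2.npz');C=(d['K'],d['e'],d['R'])
L=[((248.8,210.8),(17,-32,34)),((319.1,211.8),(17,32,34)),((250.4,169.6),(-17,-32,0)),((318.3,170.4),(-17,32,0))]
Q=[ray(C,u,p[2]/1000)[:2] for u,p in L];P=[np.array(p[:2])/1000 for _,p in L]
a,t,r=rigid2(P,Q);print(np.degrees(a),t,np.round(r*1000,1))
s=bot.sense();Rt=rot(s['ee_rot']);print(Rt)
for z in (.03,): print(Rt.T@(np.array([*t,z])-s['eef_pos']))
print(np.degrees(np.arctan2(Rt[0,1],Rt[1,1])))
for x in L: pass
E
```

```text
-19.945190058410084 [ 0.40802166 -0.26830769] [[-1.   0.7]
 [-1.   0.1]
 [ 0.7 -1.3]
 [ 1.3  0.6]]
[[-0.94489863  0.32736023 -0.00136053]
 [ 0.32735778  0.94489884  0.00174913]
 [ 0.00185816  0.00120737 -0.99999754]]
[-0.00068499 -0.00190623  0.1694533 ]
19.108644607576288
```

```bash
python3 -m crank '[[[0,0,0.025],[0,0,0.014]],[[0,0,0.05],[0,0,0.014]],[[0,0,0.075],[0,0,0.014]],[[0,0,0.1],[0,0,0.014]],[[0,0,0.125],[0,0,0.014]],[[0,0,0.145],[0,0,0.014]],[[0,0,0.162],[0,0,0.014]],[[0,0,0.174],[0,0,0.014]],[[0,0,0.181],[0,0,0.014]],[[0,0,0.181],[0,0,0.014]]]' 0.0854
python3 - <<'E'
from h import *
s=bot.sense();print(s['t'],s['eef_pos'],s['ee_rot'],s['ft_force'])
cv2.imwrite('pics/w3.png',vision.get_image('wrist')[:,:,::-1])
cv2.imwrite('pics/s3.png',cv2.resize(vision.get_image('side')[200:360,180:380,::-1],None,fx=3.5,fy=3.5))
E
```

```text
t: 3.95
eef_pos: [0.4088, -0.2656, 0.0193]
ee_rot: [-0.0, 0.171, 0.985, 0.0]
ft_force: [-0.3, -0.3, 0.5]
opening: 0.0852
3.95 [ 0.40880876 -0.26564342  0.01925884] [-1.79115764e-04  1.71378560e-01  9.85205225e-01  1.49227881e-04] [-0.27276572 -0.34869537  0.54970598]
```

View pics/w3.png

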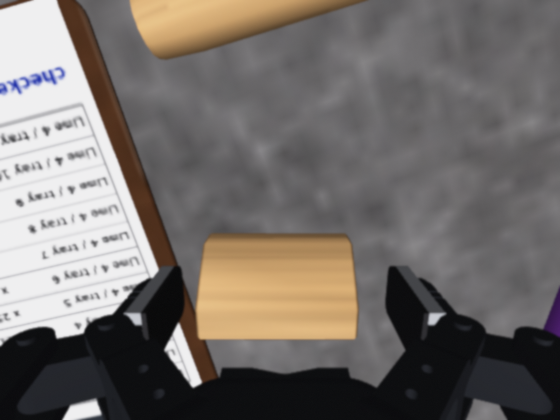

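View pics/s3.png

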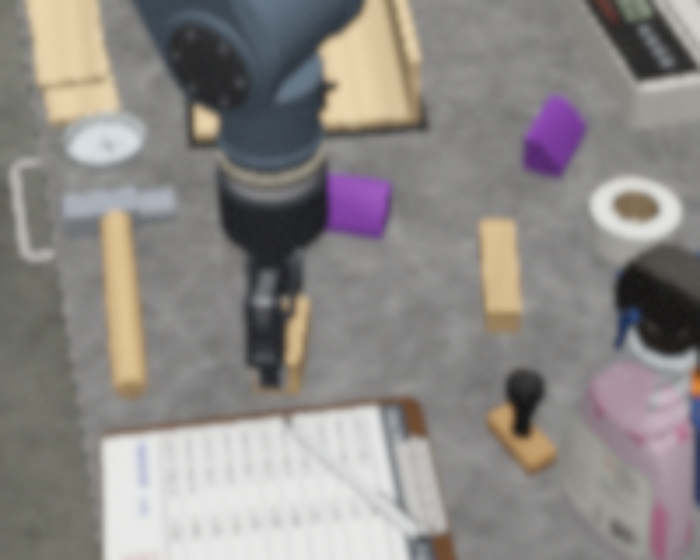

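The cleat (columns 197–357) sits between the fingers (182 and 388). Closing.

```bash
python3 -m crank '[[[0,0,0],[0,0,0]],[[0,0,0],[0,0,0]],[[0,0,0],[0,0,0]],[[0,0,0],[0,0,0]],[[0,0,0],[0,0,0]],[[0,0,0],[0,0,0]],[[0,0,0],[0,0,0]],[[0,0,0],[0,0,0]],[[0,0,0],[0,0,0]],[[0,0,0],[0,0,0]]]' 0.055
python3 -m crank '[[[0,0,-0.01],[0,0,0]],[[0,0,-0.02],[0,0,0]],[[0,0,-0.035],[0,0,0]],[[0,0,-0.055],[0,0,0]],[[0,0,-0.075],[0,0,0]],[[0,0,-0.095],[0,0,0]],[[0,0,-0.115],[0,0,0]],[[0,0,-0.13],[0,0,0]],[[0,0,-0.135],[0,0,0]],[[0,0,-0.135],[0,0,0]]]'
python3 - <<'E'
from h import *
s=bot.sense();print(s['t'],s['eef_pos'],s['ee_rot'],s['ft_force'],s['opening'])
C=cam('wrist'); np.savez('w4.npz',K=C[0],e=C[1],R=C[2]);cv2.imwrite('pics/w4.png',vision.get_image('wrist')[:,:,::-1])
E
```

```text
t: 5.3
eef_pos: [0.409, -0.2663, 0.0202]
ee_rot: [0.001, 0.172, 0.985, -0.0]
ft_force: [-0.4, 0.5, 4.5]
opening: 0.0628
t: 6.55
eef_pos: [0.4088, -0.266, 0.1548]
ee_rot: [0.0, 0.172, 0.985, -0.0]
ft_force: [0.5, -0.1, -0.1]
opening: 0.0628
6.55 [ 0.40878464 -0.26600864  0.15480216] [ 3.29649146e-04  1.71521904e-01  9.85180220e-01 -2.47970688e-04] [ 0.47305333 -0.07280881 -0.11294401] 0.06276003998477264
```

View pics/w4.png

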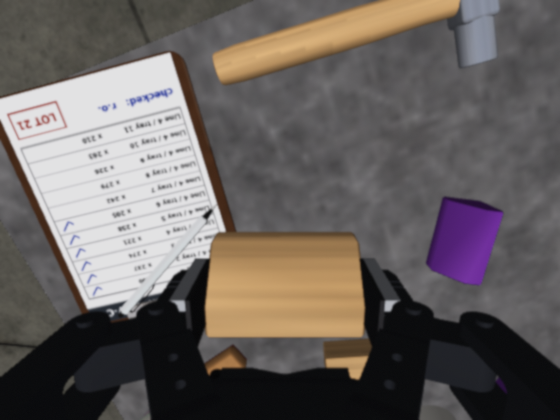

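```bash
python3 -m crank '[[[-0.001,0.03,0],[0,0,-0.02]],[[-0.002,0.08,0],[0,0,-0.04]],[[-0.003,0.13,0],[0,0,-0.06]],[[-0.004,0.18,0],[0,0,-0.08]],[[-0.005,0.23,0],[0,0,-0.105]],[[-0.006,0.28,0],[0,0,-0.13]],[[-0.007,0.33,0],[0,0,-0.155]],[[-0.008,0.38,0],[0,0,-0.18]],[[-0.0083,0.425,0],[0,0,-0.2]],[[-0.0083,0.4538,0],[0,0,-0.205]]]'
python3 -m crank '[[[0,0,0],[0,0,0]],[[0,0,0],[0,0,0]],[[0,0,0.01],[0,0,0]],[[0,0,0.025],[0,0,0]],[[0,0,0.04],[0,0,0]],[[0,0,0.055],[0,0,0]],[[0,0,0.07],[0,0,0]],[[0,0,0.08],[0,0,0]],[[0,0,0.085],[0,0,0]],[[0,0,0.085],[0,0,0]]]'
python3 - <<'E'
from h import *
s=bot.sense();print(s['t'],s['eef_pos'],s['ee_rot'],s['ft_force'],s['opening'])
C=cam('wrist'); np.savez('w5.npz',K=C[0],e=C[1],R=C[2]);cv2.imwrite('pics/w5.png',vision.get_image('wrist')[:,:,::-1])
a=np.radians(-8);Rz=np.array([[np.cos(a),-np.sin(a)],[np.sin(a),np.cos(a)]])
Rt=rot(s['ee_rot']);print('tray xy',Rz.T@(s['eef_pos'][:2]-[.5044,.1228]),np.degrees(np.arctan2(Rt[0,1],Rt[1,1])))
E
```

```text
t: 7.85
eef_pos: [0.5699, 0.1604, 0.1532]
ee_rot: [-0.001, 0.069, 0.998, -0.0]
ft_force: [-0.0, -0.3, -0.0]
opening: 0.0624
t: 9.1
eef_pos: [0.5699, 0.1583, 0.0691]
ee_rot: [-0.0, 0.07, 0.998, -0.0]
ft_force: [-0.6, -0.4, -0.2]
opening: 0.0626
9.1 [0.56993146 0.15828794 0.06906353] [-1.58345997e-04  6.98084890e-02  9.97560399e-01 -2.88060463e-05] [-0.60009774 -0.3731648  -0.15601492] 0.06256065984839486
tray xy [0.05995475 0.04426279] 8.005974465916697
```

View pics/w5.png

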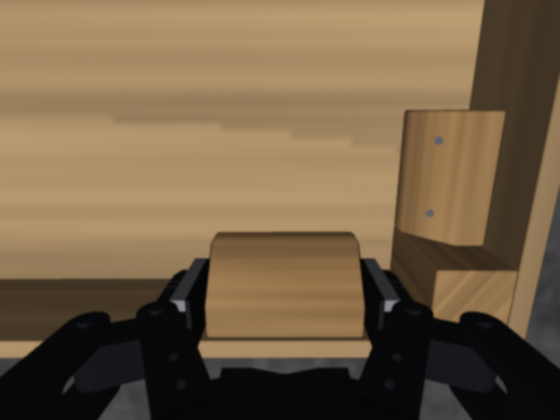

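```bash
python3 -m crank '[[[0,0,0.006],[0,0,0]],[[0,0,0.012],[0,0,0]],[[0,0,0.018],[0,0,0]],[[0,0,0.023],[0,0,0]],[[0,0,0.027],[0,0,0]],[[0,0,0.030],[0,0,0]],[[0,0,0.032],[0,0,0]],[[0,0,0.034],[0,0,0]],[[0,0,0.035],[0,0,0]],[[0,0,0.035],[0,0,0]]]'
python3 -m crank '[[[0,0,0.0005],[0,0,0]],[[0,0,0.0005],[0,0,0]],[[0,0,0.001],[0,0,0]],[[0,0,0.001],[0,0,0]],[[0,0,0.001],[0,0,0]],[[0,0,0.0015],[0,0,0]],[[0,0,0.0015],[0,0,0]],[[0,0,0.0015],[0,0,0]],[[0,0,0.0015],[0,0,0]],[[0,0,0.0015],[0,0,0]]]'
```

```text
t: 10.4
eef_pos: [0.57, 0.1583, 0.0343]
ee_rot: [-0.0, 0.07, 0.998, -0.0]
ft_force: [0.8, -0.6, -0.7]
opening: 0.0625
t: 11.65
eef_pos: [0.57, 0.1583, 0.0328]
ee_rot: [0.0, 0.07, 0.998, 0.0]
ft_force: [-0.1, -0.6, -0.0]
opening: 0.0627
```

```bash
python3 -m crank '[[[0,0,0.0005],[0,0,0]],[[0,0,0.0005],[0,0,0]],[[0,0,0.0005],[0,0,0]],[[0,0,0.001],[0,0,0]],[[0,0,0.001],[0,0,0]],[[0,0,0.001],[0,0,0]],[[0,0,0.001],[0,0,0]],[[0,0,0.001],[0,0,0]],[[0,0,0.001],[0,0,0]],[[0,0,0.001],[0,0,0]]]'
```

```text
t: 12.9
eef_pos: [0.57, 0.1583, 0.0322]
ee_rot: [0.0, 0.07, 0.998, -0.0]
ft_force: [-0.4, -1.0, 4.5]
opening: 0.0628
```

```bash
python3 -m crank '[[[-0.001,0,0],[0,0,0]],[[-0.002,0,0],[0,0,0]],[[-0.003,0,0],[0,0,0]],[[-0.004,0,0],[0,0,0]],[[-0.005,0,0],[0,0,0]],[[-0.006,0,0],[0,0,0]],[[-0.0065,0,0],[0,0,0]],[[-0.007,0,0],[0,0,0]],[[-0.007,0,0],[0,0,0]],[[-0.007,0,0],[0,0,0]]]'
python3 -m crank '[[[-0.0003,0,0],[0,0,0]],[[-0.0006,0,0],[0,0,0]],[[-0.001,0,0],[0,0,0]],[[-0.001,0,0],[0,0,0]],[[-0.0013,0,0],[0,0,0]],[[-0.0013,0,0],[0,0,0]],[[-0.0013,0,0],[0,0,0]],[[-0.0013,0,0],[0,0,0]],[[-0.0013,0,0],[0,0,0]],[[-0.0013,0,0],[0,0,0]]]'
```

```text
t: 14.15
eef_pos: [0.5759, 0.1575, 0.0322]
ee_rot: [-0.001, 0.07, 0.998, -0.0]
ft_force: [-3.1, -0.0, 6.6]
opening: 0.0625
t: 15.4
eef_pos: [0.577, 0.1573, 0.0322]
ee_rot: [-0.001, 0.07, 0.998, -0.0]
ft_force: [-2.9, 0.4, 7.3]
opening: 0.0625
```

```bash
python3 -m crank '[[[-0.0003,0,-0.0001],[0,0,0]],[[-0.0006,0,-0.0002],[0,0,0]],[[-0.001,0,-0.0002],[0,0,0]],[[-0.001,0,-0.0002],[0,0,0]],[[-0.0013,0,-0.0002],[0,0,0]],[[-0.0016,0,-0.0002],[0,0,0]],[[-0.0018,0,-0.0002],[0,0,0]],[[-0.0018,0,-0.0002],[0,0,0]],[[-0.0018,0,-0.0002],[0,0,0]],[[-0.0018,0,-0.0002],[0,0,0]]]'
python3 - <<'E'
from h import *
C=cam('wrist'); np.savez('w6.npz',K=C[0],e=C[1],R=C[2]);cv2.imwrite('pics/w6.png',vision.get_image('wrist')[:,:,::-1])
E
```

```text
t: 16.65
eef_pos: [0.5792, 0.157, 0.0323]
ee_rot: [-0.001, 0.07, 0.998, 0.0]
ft_force: [-2.6, 2.2, 6.9]
opening: 0.0628
```

View pics/w6.png

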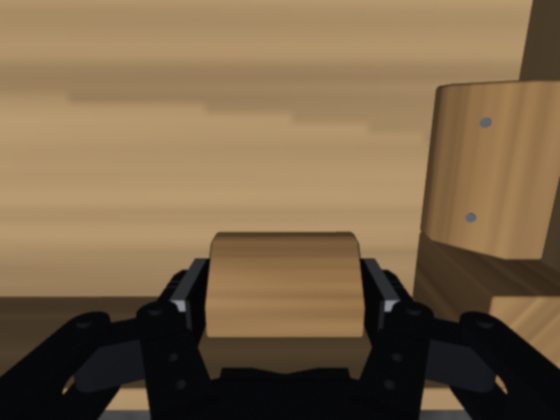

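```bash
python3 -m crank '[[[-0.0003,0,0],[0,0,0]],[[-0.0006,0,0],[0,0,0]],[[-0.0008,0,0],[0,0,0]],[[-0.001,0,0],[0,0,0]],[[-0.001,0,0],[0,0,0]],[[-0.0012,0,0],[0,0,0]],[[-0.0012,0,0],[0,0,0]],[[-0.0012,0,0],[0,0,0]],[[-0.0012,0,0],[0,0,0]],[[-0.0012,0,0],[0,0,0]]]'
```

```text
t: 17.95
eef_pos: [0.5792, 0.157, 0.0322]
ee_rot: [-0.002, 0.07, 0.998, -0.0]
ft_force: [-4.9, 0.9, 7.5]
opening: 0.0624
```

```bash
python3 -m crank '[[[0.0012,0,-0.0005],[0,0,0]],[[0.0012,0,-0.0005],[0,0,0]],[[0.0012,0,-0.0005],[0,0,0]],[[0.0012,0,-0.0005],[0,0,0]],[[0.0012,0,-0.0005],[0,0,0]],[[0.0012,0,-0.0005],[0,0,0]],[[0.0012,0,-0.0005],[0,0,0]],[[0.0012,0,-0.0005],[0,0,0]],[[0.0012,0,-0.0005],[0,0,0]],[[0.0012,0,-0.0005],[0,0,0]]]' 0.082
python3 -m crank '[[[0,0,-0.01],[0,0,0]],[[0,0,-0.02],[0,0,0]],[[0,0,-0.035],[0,0,0]],[[0,0,-0.055],[0,0,0]],[[0,0,-0.075],[0,0,0]],[[0,-0.02,-0.09],[0,0,0]],[[0,-0.04,-0.09],[0,0,0]],[[0,-0.057,-0.09],[0,0,0]],[[0,-0.057,-0.09],[0,0,0]],[[0,-0.057,-0.09],[0,0,0]]]'
python3 - <<'E'
from h import *
s=bot.sense();print(s['qpos'])
C=cam('wrist'); np.savez('w7.npz',K=C[0],e=C[1],R=C[2]);cv2.imwrite('pics/w7.png',vision.get_image('wrist')[:,:,::-1])
E
```

```text
t: 19.2
eef_pos: [0.58, 0.1569, 0.0326]
ee_rot: [0.0, 0.07, 0.998, 0.0]
ft_force: [-0.9, -0.1, 0.2]
opening: 0.0823
t: 20.45
eef_pos: [0.5717, 0.1001, 0.1219]
ee_rot: [-0.001, 0.07, 0.998, 0.0]
ft_force: [0.2, -0.3, -0.1]
opening: 0.0823
[-1.91827529e-02  6.30812109e-01  1.64826323e+00  3.71481296e-04
  8.63746791e-01 -1.44949583e+00]
```

View pics/w7.png

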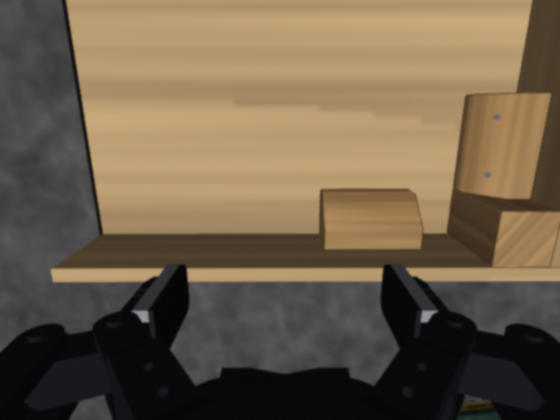

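```bash
python3 -m crank '[[[0.003,-0.003,0],[0,0,0]],[[0.003,-0.003,0],[0,0,0]],[[0.003,-0.003,0],[0,0,0]],[[0.003,-0.003,0.01],[0,0,0]],[[0.003,-0.003,0.03],[0,0,0]],[[0.003,-0.003,0.05],[0,0,0]],[[0.003,-0.003,0.07],[0,0,0]],[[0.003,-0.003,0.083],[0,0,0]],[[0.003,-0.003,0.09],[0,0,0]],[[0.003,-0.003,0.091],[0,0,0]]]' 0
python3 - <<'E'
from h import *
C=cam('wrist'); np.savez('w8.npz',K=C[0],e=C[1],R=C[2]);cv2.imwrite('pics/w8.png',vision.get_image('wrist')[:,:,::-1])
E
```

```text
t: 21.75
eef_pos: [0.5686, 0.0979, 0.0312]
ee_rot: [-0.0, 0.07, 0.998, -0.0]
ft_force: [-1.3, -0.0, 0.3]
opening: -0.0
```

View pics/w8.png

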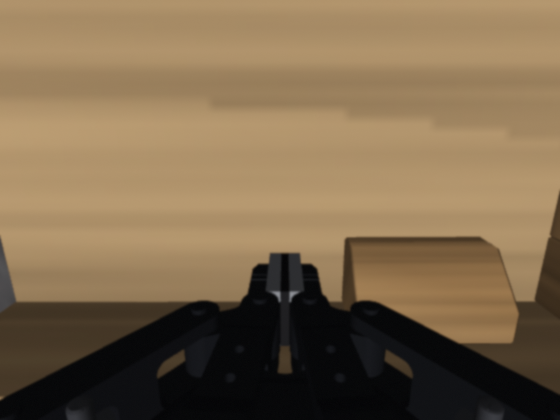

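```bash
python3 -m crank '[[[0,0.005,0],[0,0,0]],[[0,0.01,0],[0,0,0]],[[0,0.014,0],[0,0,0]],[[0,0.018,0],[0,0,0]],[[0,0.022,0],[0,0,0]],[[0,0.026,0],[0,0,0]],[[0,0.03,0],[0,0,0]],[[0,0.033,0],[0,0,0]],[[0,0.035,0],[0,0,0]],[[0,0.035,0],[0,0,0]]]'
python3 - <<'E'
from h import *
C=cam('wrist'); np.savez('w9.npz',K=C[0],e=C[1],R=C[2]);cv2.imwrite('pics/w9.png',vision.get_image('wrist')[:,:,::-1])
E
```

```text
t: 23.05
eef_pos: [0.5735, 0.1327, 0.0315]
ee_rot: [-0.0, 0.07, 0.998, 0.0]
ft_force: [-0.3, 0.0, -0.2]
opening: 0.0002
```

View pics/w9.png

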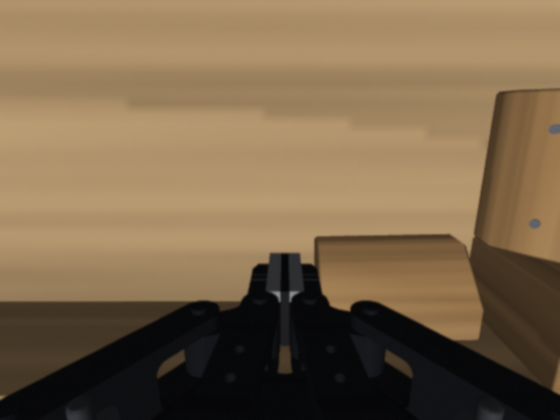

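```bash
python3 -m crank '[[[0,0.0015,0],[0,0,0]],[[0,0.003,0],[0,0,0]],[[0,0.0045,0],[0,0,0]],[[0,0.006,0],[0,0,0]],[[0,0.007,0],[0,0,0]],[[0,0.0075,0],[0,0,0]],[[0,0.008,0],[0,0,0]],[[0,0.0085,0],[0,0,0]],[[0,0.0085,0],[0,0,0]],[[0,0.0085,0],[0,0,0]]]'
python3 -m crank '[[[0,0.0003,0],[0,0,0]],[[0,0.0006,0],[0,0,0]],[[0,0.0009,0],[0,0,0]],[[0,0.0012,0],[0,0,0]],[[0,0.0012,0],[0,0,0]],[[0,0.0012,0],[0,0,0]],[[0,0.0012,0],[0,0,0]],[[0,0.0012,0],[0,0,0]],[[0,0.0012,0],[0,0,0]],[[0,0.0012,0],[0,0,0]]]'
python3 - <<'E'
from h import *
C=cam('wrist'); np.savez('w10.npz',K=C[0],e=C[1],R=C[2]);cv2.imwrite('pics/w10.png',vision.get_image('wrist')[:,:,::-1])
E
```

```text
t: 24.35
eef_pos: [0.5747, 0.1409, 0.0315]
ee_rot: [0.0, 0.07, 0.998, 0.0]
ft_force: [0.5, -0.2, 0.7]
opening: -0.0001
t: 25.6
eef_pos: [0.5749, 0.1421, 0.0315]
ee_rot: [0.0, 0.07, 0.998, 0.0]
ft_force: [-0.8, -0.3, -0.1]
opening: 0.0001
```

View pics/w10.png

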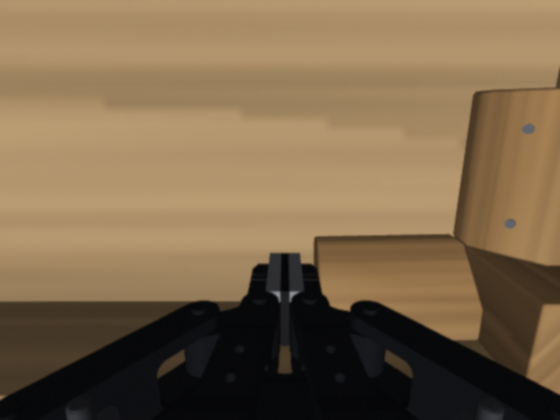

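```bash
python3 -m crank '[[[0,0.0003,0],[0,0,0]],[[0,0.0006,0],[0,0,0]],[[0,0.0009,0],[0,0,0]],[[0,0.0012,0],[0,0,0]],[[0,0.0012,0],[0,0,0]],[[0,0.0012,0],[0,0,0]],[[0,0.0012,0],[0,0,0]],[[0,0.0012,0],[0,0,0]],[[0,0.0012,0],[0,0,0]],[[0,0.0012,0],[0,0,0]]]'
```

```text
t: 26.9
eef_pos: [0.5746, 0.1427, 0.0315]
ee_rot: [-0.001, 0.07, 0.998, -0.0]
ft_force: [-3.3, -4.8, 2.0]
opening: 0.0001
```

```bash
python3 -m crank '[[[0,-0.004,0],[0,0,0]],[[0,-0.008,0],[0,0,0]],[[0,-0.008,-0.02],[0,0,0]],[[0,-0.008,-0.05],[0,0,0]],[[0,-0.008,-0.08],[0,0,0]],[[0.03,-0.008,-0.1],[0,0,0]],[[0.06,0.0,-0.1],[0,0,0]],[[0.09,0.0,-0.1],[0,0,0]],[[0.1,0.0,-0.1],[0,0,0]],[[0.1,0,-0.1],[0,0,0]]]'
python3 - <<'E'
from h import *
s=bot.sense();print(s['qpos'].tolist(),s['eef_pos'],s['ft_force'])
C=cam('wrist'); np.savez('w11.npz',K=C[0],e=C[1],R=C[2]);cv2.imwrite('pics/w11.png',vision.get_image('wrist')[:,:,::-1])
D=np.array([[.527,1.433,.6243,.2413],[.18318,1.65802,.4674,.35208],[.41029,1.81375,.4886,.19903],[.63081,1.64826,.5804,.1219],[s['qpos'][1],s['qpos'][2],np.hypot(*s['eef_pos'][:2]),s['eef_pos'][2]]])
A=np.zeros((10,7));y=np.zeros(10)
# r=r0+a sin q2+b cos q2 + c sin q23 + d cos q23 ; z = z0 + a cos q2 - b sin q2 + c cos q23 - d sin q23
for i,(q2,q3,r,z) in enumerate(D):
    q=q2+q3
    A[2*i,:6]=[1,0,np.sin(q2),np.cos(q2),np.sin(q),np.cos(q)]
    A[2*i+1,:6]=[0,1,np.cos(q2),-np.sin(q2),np.cos(q),-np.sin(q)]
    y[2*i],y[2*i+1]=r,z
x,res,rk,sv=np.linalg.lstsq(A[:,:6],y,rcond=None);print(x,np.round((A[:,:6]@x-y)*1000,1),sv)
E
```

```text
t: 28.15
eef_pos: [0.4765, 0.1574, 0.1317]
ee_rot: [0.001, 0.07, 0.998, 0.0]
ft_force: [0.0, 0.4, -0.0]
opening: -0.0002
[0.09590911559239174, 0.537177671601184, 1.8416785815736645, 0.00020977280088382968, 0.761634369935532, -1.3354169192581058] [0.47645783 0.15739131 0.13167336] [ 0.02787301  0.43305813 -0.04289203]
[ 0.01166453 -0.00568033  0.57748234  0.00857209  0.38525543  0.10971671] [ 0.   0.1 -0.2 -0.1  0.5  0.2  0.  -0.2 -0.4  0.1] [3.85451175 3.85451175 0.31973001 0.31973001 0.20127569 0.20127569]
```

View pics/w11.png

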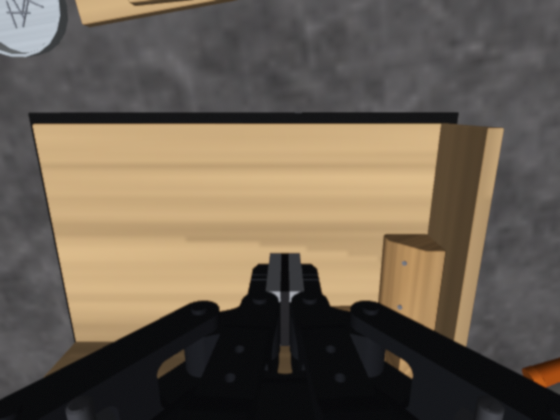

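```bash
python3 - <<'E'
from h import *
D=np.array([[.527,1.433,.6243,.2413],[.18318,1.65802,.4674,.35208],[.41029,1.81375,.4886,.19903],[.63081,1.64826,.5804,.1219],[.53718,1.84168,.5018,.13167]])
A=np.zeros((10,6));y=np.zeros(10)
for i,(q2,q3,r,z) in enumerate(D):
    q=q2+q3;r=np.sqrt(r*r-.11**2)
    A[2*i,:6]=[1,0,np.sin(q2),np.cos(q2),np.sin(q),np.cos(q)]
    A[2*i+1,:6]=[0,1,np.cos(q2),-np.sin(q2),np.cos(q),-np.sin(q)]
    y[2*i],y[2*i+1]=r,z
x=np.linalg.lstsq(A,y,rcond=None)[0];print(x,np.round((A@x-y)*1000,1))
E
```

```text
[-3.77529252e-04 -1.13205408e-02  5.87853237e-01  3.71664010e-03
  3.88520870e-01  1.14504097e-01] [-0.   0.2 -0.1 -0.2  0.4  0.2  0.  -0.4 -0.3  0.2]
```

```bash
python3 -m crank '[[[-0.01,0.01,0],[0,0,0]],[[-0.02,0.02,0],[0,0,0.0]],[[-0.03,0.03,0.01],[0,0,0]],[[-0.04,0.04,0.02],[0,0,0]],[[-0.05,0.04,0.03],[0,0,0]],[[-0.06,0.04,0.04],[0,0,0]],[[-0.068,0.04,0.05],[0,0,0]],[[-0.068,0.04,0.06],[0,0,0]],[[-0.068,0.04,0.068],[0,0,0]],[[-0.068,0.04,0.07],[0,0,0]]]'
python3 - <<'E'
from h import *
s=bot.sense();print(s['qpos'].tolist(),s['eef_pos'],s['ft_force'])
C=cam('wrist'); np.savez('w12.npz',K=C[0],e=C[1],R=C[2]);cv2.imwrite('pics/w12.png',vision.get_image('wrist')[:,:,::-1])
cv2.imwrite('pics/s12.png',cv2.resize(vision.get_image('side')[140:250,210:330,::-1],None,fx=5,fy=5))
E
```

```text
t: 29.45
eef_pos: [0.5481, 0.1872, 0.0608]
ee_rot: [-0.001, 0.07, 0.998, -0.0]
ft_force: [-0.4, -0.4, 0.9]
opening: -0.0
[0.1363627418403036, 0.7269546699413816, 1.679290359058816, -2.8187054583426036e-06, 0.7370712127326503, -1.2946268225815531] [0.54807825 0.18724369 0.06082788] [-0.40682684 -0.36668768  0.91065447]
```

View pics/w12.png

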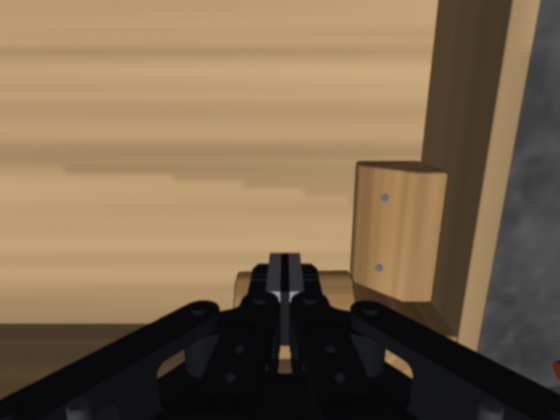

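View pics/s12.png

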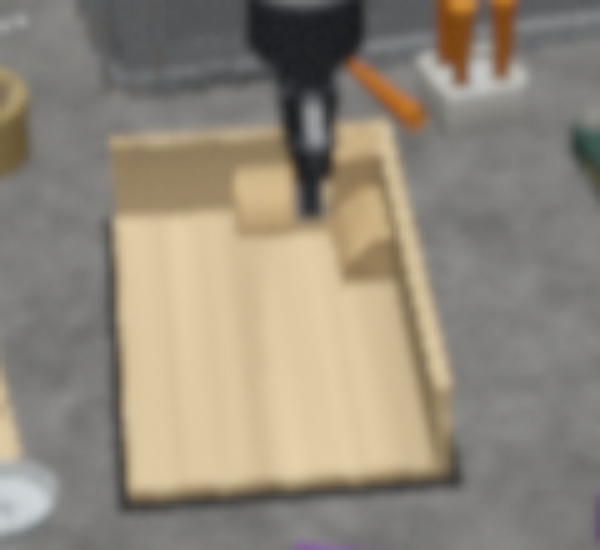

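```bash
python3 -m crank '[[[-0.002,0,0.002],[0,0,0]],[[-0.004,0,0.004],[0,0,0]],[[-0.006,0,0.006],[0,0,0]],[[-0.008,0,0.008],[0,0,0]],[[-0.0095,0,0.0095],[0,0,0]],[[-0.0105,0,0.0105],[0,0,0]],[[-0.0115,0,0.0115],[0,0,0]],[[-0.012,0,0.012],[0,0,0]],[[-0.012,0,0.012],[0,0,0]],[[-0.012,0,0.012],[0,0,0]]]'
python3 -m crank '[[[-0.0003,0,0.0003],[0,0,0]],[[-0.0006,0,0.0006],[0,0,0]],[[-0.0009,0,0.0009],[0,0,0]],[[-0.0012,0,0.0012],[0,0,0]],[[-0.0012,0,0.0012],[0,0,0]],[[-0.0012,0,0.0012],[0,0,0]],[[-0.0012,0,0.0012],[0,0,0]],[[-0.0012,0,0.0012],[0,0,0]],[[-0.0012,0,0.0012],[0,0,0]],[[-0.0012,0,0.0012],[0,0,0]]]'
```

```text
t: 30.8
eef_pos: [0.5608, 0.1857, 0.0496]
ee_rot: [0.0, 0.07, 0.998, -0.0]
ft_force: [0.8, -0.0, 0.1]
opening: 0.0002
t: 32.05
eef_pos: [0.562, 0.1855, 0.0483]
ee_rot: [-0.0, 0.07, 0.998, -0.0]
ft_force: [-0.1, 0.1, -0.5]
opening: 0.0002
```

```bash
python3 -m crank '[[[-0.0003,0,0.0003],[0,0,0]],[[-0.0006,0,0.0006],[0,0,0]],[[-0.0009,0,0.0009],[0,0,0]],[[-0.0012,0,0.0012],[0,0,0]],[[-0.0012,0,0.0012],[0,0,0]],[[-0.0012,0,0.0012],[0,0,0]],[[-0.0012,0,0.0012],[0,0,0]],[[-0.0012,0,0.0012],[0,0,0]],[[-0.0012,0,0.0012],[0,0,0]],[[-0.0012,0,0.0012],[0,0,0]]]'
```

```text
t: 33.3
eef_pos: [0.5632, 0.1854, 0.0471]
ee_rot: [0.0, 0.07, 0.998, -0.0]
ft_force: [0.2, -0.9, -1.0]
opening: -0.0001
```

```bash
python3 -m crank '[[[-0.0002,0,0.0002],[0,0,0]],[[-0.0004,0,0.0004],[0,0,0]],[[-0.0006,0,0.0006],[0,0,0]],[[-0.0008,0,0.0008],[0,0,0]],[[-0.0008,0,0.0008],[0,0,0]],[[-0.0008,0,0.0008],[0,0,0]],[[-0.0008,0,0.0008],[0,0,0]],[[-0.0008,0,0.0008],[0,0,0]],[[-0.0008,0,0.0008],[0,0,0]],[[-0.0008,0,0.0008],[0,0,0]]]'
```

```text
t: 34.55
eef_pos: [0.564, 0.1853, 0.0463]
ee_rot: [-0.0, 0.07, 0.998, -0.0]
ft_force: [0.4, 1.7, -0.3]
opening: -0.0002
```

```bash
python3 -m crank '[[[-0.0002,0,0.0002],[0,0,0]],[[-0.0004,0,0.0004],[0,0,0]],[[-0.0006,0,0.0006],[0,0,0]],[[-0.0008,0,0.0008],[0,0,0]],[[-0.001,0,0.001],[0,0,0]],[[-0.001,0,0.001],[0,0,0]],[[-0.001,0,0.001],[0,0,0]],[[-0.001,0,0.001],[0,0,0]],[[-0.001,0,0.001],[0,0,0]],[[-0.001,0,0.001],[0,0,0]]]'
```

```text
t: 35.8
eef_pos: [0.565, 0.1851, 0.0453]
ee_rot: [0.0, 0.07, 0.998, -0.0]
ft_force: [-0.1, -0.7, 0.5]
opening: -0.0
```

```bash
python3 - <<'E'
from h import *
C=cam('wrist'); im=vision.get_image('wrist')[:,:,::-1];cv2.imwrite('pics/w13.png',im)
E
```

```text
(no output)
```

View pics/w13.png

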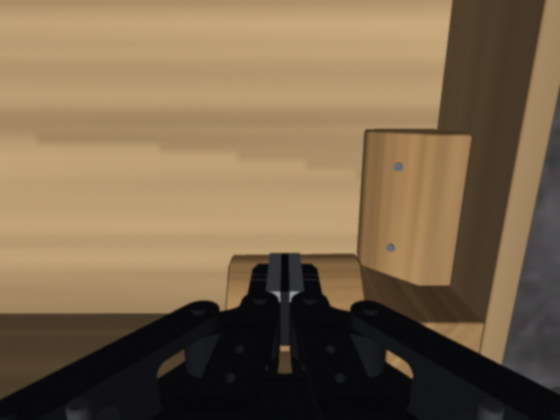

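```bash
python3 -m crank '[[[-0.0002,0,0.0002],[0,0,0]],[[-0.0004,0,0.0004],[0,0,0]],[[-0.0006,0,0.0006],[0,0,0]],[[-0.0008,0,0.0008],[0,0,0]],[[-0.001,0,0.001],[0,0,0]],[[-0.001,0,0.001],[0,0,0]],[[-0.001,0,0.001],[0,0,0]],[[-0.001,0,0.001],[0,0,0]],[[-0.001,0,0.001],[0,0,0]],[[-0.001,0,0.001],[0,0,0]]]'
```

```text
t: 37.1
eef_pos: [0.5654, 0.1851, 0.0449]
ee_rot: [-0.001, 0.07, 0.998, -0.0]
ft_force: [-2.6, 0.2, 6.1]
opening: -0.0001
```

```bash
python3 -m crank '[[[-0.0002,0,0.0002],[0,0,0]],[[-0.0004,0,0.0004],[0,0,0]],[[-0.0006,0,0.0006],[0,0,0]],[[-0.0008,0,0.0008],[0,0,0]],[[-0.001,0,0.001],[0,0,0]],[[-0.001,0,0.001],[0,0,0]],[[-0.001,0,0.001],[0,0,0]],[[-0.001,0,0.001],[0,0,0]],[[-0.001,0,0.001],[0,0,0]],[[-0.001,0,0.001],[0,0,0]]]'
```

```text
t: 38.35
eef_pos: [0.5654, 0.1851, 0.0448]
ee_rot: [-0.001, 0.07, 0.998, -0.0]
ft_force: [-5.0, -0.2, 12.4]
opening: 0.0003
```

```bash
python3 -m crank '[[[-0.0004,0,0],[0,0,0]],[[-0.0008,0,0],[0,0,0]],[[-0.0012,0,0],[0,0,0]],[[-0.0016,0,0],[0,0,0]],[[-0.002,0,0],[0,0,0]],[[-0.002,0,0],[0,0,0]],[[-0.002,0,0],[0,0,0]],[[-0.002,0,0],[0,0,0]],[[-0.002,0,0],[0,0,0]],[[-0.002,0,0],[0,0,0]]]'
```

```text
t: 39.6
eef_pos: [0.5661, 0.1849, 0.0448]
ee_rot: [-0.003, 0.07, 0.998, -0.0]
ft_force: [-7.9, 0.6, 14.9]
opening: 0.0002
```

```bash
python3 -m crank '[[[-0.0005,0,0],[0,0,0]],[[-0.001,0,-0.0002],[0,0,0]],[[-0.0015,0,-0.0003],[0,0,0]],[[-0.002,0,-0.0004],[0,0,0]],[[-0.0025,0,-0.0005],[0,0,0]],[[-0.0025,0,-0.0005],[0,0,0]],[[-0.0025,0,-0.0005],[0,0,0]],[[-0.0025,0,-0.0005],[0,0,0]],[[-0.0025,0,-0.0005],[0,0,0]],[[-0.0025,0,-0.0005],[0,0,0]]]'
```

```text
t: 40.85
eef_pos: [0.5662, 0.1849, 0.0448]
ee_rot: [-0.005, 0.07, 0.998, -0.0]
ft_force: [-10.4, 2.1, 15.1]
opening: 0.0
```

```bash
python3 -m crank '[[[-0.0004,0,-0.0001],[0,0,0]],[[-0.0008,0,-0.0002],[0,0,0]],[[-0.0012,0,-0.0004],[0,0,0]],[[-0.0015,0,-0.0006],[0,0,0]],[[-0.0015,0,-0.0006],[0,0,0]],[[-0.0015,0,-0.0006],[0,0,0]],[[-0.0015,0,-0.0006],[0,0,0]],[[-0.0015,0,-0.0006],[0,0,0]],[[-0.0015,0,-0.0006],[0,0,0]],[[-0.0015,0,-0.0006],[0,0,0]]]'
python3 - <<'E'
from h import *
im=vision.get_image('wrist')[:,:,::-1];cv2.imwrite('pics/w14.png',im)
cv2.imwrite('pics/t14.png',cv2.resize(vision.get_image('top')[165:280,180:315,::-1],None,fx=5,fy=5))
print(bot.sense()['ft_force'],bot.sense()['ft_torque'])
E
```

```text
t: 42.1
eef_pos: [0.5666, 0.185, 0.0449]
ee_rot: [-0.006, 0.07, 0.998, -0.0]
ft_force: [-11.4, 3.7, 14.2]
opening: 0.0001
[-10.67959171   4.816762    13.06891991] [0.6671567  1.82493497 0.00298616]
```

View pics/w14.png

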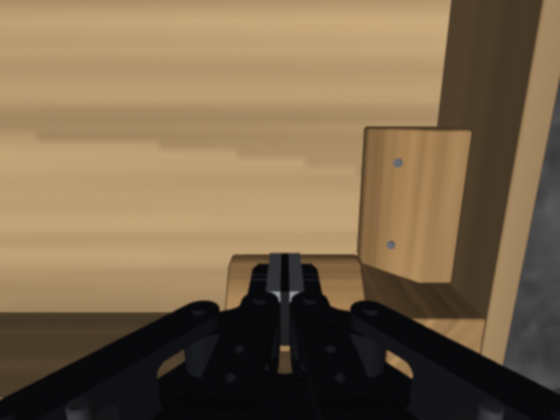

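View pics/t14.png

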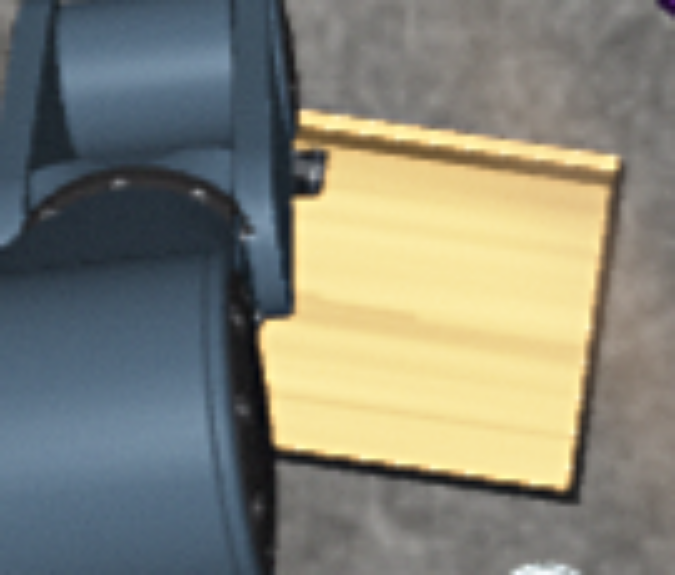

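```bash
python3 -m crank '[[[-0.0002,0.0002,0],[0,0,0]],[[-0.0003,0.0004,0],[0,0,0]],[[-0.0003,0.0006,0],[0,0,0]],[[-0.0003,0.0006,0],[0,0,0]],[[-0.0003,0.0006,0],[0,0,0]],[[-0.0003,0.0006,0],[0,0,0]],[[-0.0003,0.0006,0],[0,0,0]],[[-0.0003,0.0006,0],[0,0,0]],[[-0.0003,0.0006,0],[0,0,0]],[[-0.0003,0.0006,0],[0,0,0]]]'
python3 - <<'E'
from h import *
C=cam('wrist');im=vision.get_image('wrist')[:,:,::-1];cv2.imwrite('pics/w15.png',im)
cv2.imwrite('pics/w15a.png',cv2.resize(im[235:320,215:385],None,fx=4.5,fy=4.5,interpolation=cv2.INTER_CUBIC))
np.savez('w15.npz',K=C[0],e=C[1],R=C[2]);print(bot.sense()['ft_force'])
a=np.radians(-8);Rz=np.array([[np.cos(a),-np.sin(a)],[np.sin(a),np.cos(a)]])
for p in [(52,43,12),(52,107,12),(52,43,26),(52,107,26),(66,43,46),(-12,107,12)]:
    w=Rz@(np.array(p[:2])/1000)+[.5044,.1228];print(p,proj(C,[*w,p[2]/1000]))
E
```

```text
t: 43.45
eef_pos: [0.5666, 0.1851, 0.0448]
ee_rot: [-0.007, 0.07, 0.998, -0.001]
ft_force: [-11.4, 2.0, 14.4]
opening: 0.0001
[-10.83477658   1.96308796  15.0689355 ]
(52, 43, 12) [231.29802996 253.1151011 ]
(52, 107, 12) [354.99027395 253.16532908]
(52, 43, 26) [226.87051598 264.43433224]
(52, 107, 26) [360.77327798 264.49507884]
(66, 43, 46) [220.74520895 313.63218558]
(-12, 107, 12) [362.41304511 125.83651661]
```

View pics/w15a.png

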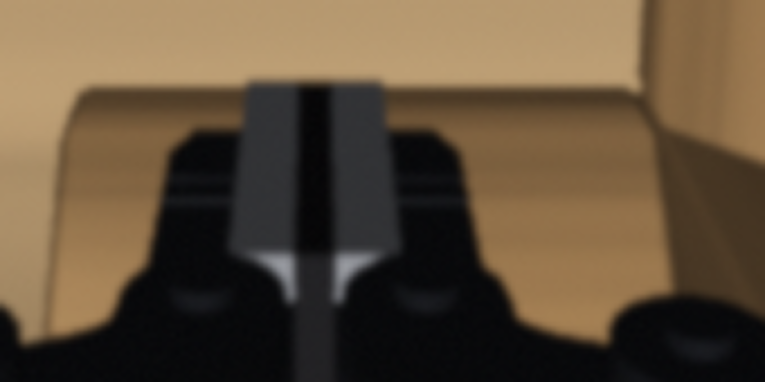

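```bash
python3 -m crank '[[[-0.0003,0.0001,-0.0001],[0,0,0]],[[-0.0006,0.0002,-0.0002],[0,0,0]],[[-0.001,0.0002,-0.0003],[0,0,0]],[[-0.001,0.0002,-0.0003],[0,0,0]],[[-0.001,0.0002,-0.0003],[0,0,0]],[[-0.001,0.0002,-0.0003],[0,0,0]],[[-0.001,0.0002,-0.0003],[0,0,0]],[[-0.001,0.0002,-0.0003],[0,0,0]],[[-0.001,0.0002,-0.0003],[0,0,0]],[[-0.001,0.0002,-0.0003],[0,0,0]]]'
python3 -m crank '[[[0,0,0],[0,0,0]],[[0,0,0],[0,0,0]],[[0,0,0],[0,0,0]],[[0,0,0],[0,0,0]],[[0,0,0],[0,0,0]],[[0,0,0],[0,0,0]],[[0,0,0],[0,0,0]],[[0,0,0],[0,0,0]],[[0,0,0],[0,0,0]],[[0,0,0],[0,0,0]]]'
```

```text
t: 44.75
eef_pos: [0.5666, 0.1851, 0.0449]
ee_rot: [-0.008, 0.07, 0.998, -0.001]
ft_force: [-13.3, 1.9, 15.4]
opening: 0.0
t: 46.0
eef_pos: [0.5667, 0.1851, 0.0449]
ee_rot: [-0.008, 0.07, 0.998, -0.001]
ft_force: [-12.5, 2.0, 14.2]
opening: 0.0002
```

The push is steady at about 12.5 N towards the far side and 14 N down. The cleat is square, down and against the post, so I'm handing in.

```bash
python3 - <<'E'
from rig import bot,job
print(job.close_job());s=bot.sense();print(s['t'],s['ft_force'],s['eef_pos'])
E
```

```text
the job is handed in; nothing more can be done
None
the job is handed in; nothing more can be done
```

I placed the bevelled cleat in the tray's far left corner and handed the job in at about 46 s, with the arm still pushing on its bevel. The hand-in gave no verdict, and I could not read the sensors afterwards.

- **What I did:** I gripped the cleat by its ends and set it on the tray floor (first contact about 4.5 N). I slid it against the far side and let go. With the fingers shut I pushed it along to the post (about 6 N at most), then pressed on the bevel.
- **Push at the end:** the last wrist reading was about 12.5 N towards the far side and 14 N down, steady over the last two readings. That is slightly more down than across. The far-side and floor forces on the cleat are inferred from the wrist reading, not measured directly.
- **Position at the end:** in the last wrist picture, the cleat's bottom front edge lay within about 2 pixels (roughly 1 mm) of where it should be. It looked square and level, with its end at the post face. The top camera could not check this, because the arm hid the corner.
- **Gentleness and other things:** the highest force I read was about 20 N, well under 40 N, though I only read it at the end of each move. The arm never went near the roll of tape, the label roll or the stamp, and it passed well above the strip. I did not re-measure where they stand.

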